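# Free the stuck flan cup and stand it in the pan

### The arm

A 6-joint arm with a two-finger parallel gripper is mounted at the origin on the work surface. World frame = base frame: x ahead of the robot, y to its left, z up, the work surface at z = 0. Lengths are in m, angles in rad, forces in N, time in s.
With the tool pointing down it reaches from about 0.325 to 0.9 m from the base axis. Payload 6.1 kg.
Tool frame: the origin (TCP) lies at the very end of the fingers, on their centre line; the grasp point (between the pads) lies 19 mm behind it; z points along the fingers, x is the direction in which the jaws open and shut, and the axes are right-handed (so a half turn about z gives the same grasp; the last joint's range is limited). The gripper opens to 87 mm and grips with 3 to 60 N. Pads are 19 mm wide; open, the fingers measure 117 mm over their backs; the gripper's body (75 mm by 190 mm) begins 51 mm behind the grasp point.
Start: joints at [1.066, 0.22, 1.526, -0, 1.395, -0.126], TCP at [0.231, 0.581, 0.187] pointing down, gripper open.
Joint ranges: [-2.98, 2.98], [-0.91, 2.08], [0.09, 2.57], [-1.24, 4.39], [0.2, 2.65], [-2.68, 2.68]. Speed limits (rad/s): [2.57, 2.57, 3.01, 3.14, 3.14, 3.14].

### API

Orientations are given as a rotation vector (axis times angle).
In Python, from bench import r, eyes, finder gives the robot as it stands. The module is installed in compiled form; this text tells all that it offers. Calls block until the motion is done:
- r.movep(position, orientation): joint-space move of the TCP to a pose.
- r.servo_line(position, ori=None, vel=0.15, f_stop=None): straight line of the TCP; ori=None keeps the orientation; vel is the mean speed in m/s. With f_stop (N) it stops when the force on the tool has changed by that much, and returns True; else False.
- r.goto_joints(angles): joint-space move.
- r.gripper_to(opening): finger opening in m; the grip force is fixed at half the most; returns when the fingers have stopped.
- r.wait(seconds).
- r.inverse_kinematics(position, orientation): joint angles nearest the present ones, or None.
- eyes.read_camera(name): name is "side" or "top" or "wrist"; returns (picture, depth): 384x512x3 uint8, red, green, blue; 384x512 float32, m along the optical axis (not along the pixel's ray), 0 where there is no reading.
- eyes.camera_info(name): a dict with "K" (3x3 intrinsics, pixels), "T" (4x4, takes a point from camera to world coordinates). Camera axes: x right, y down, z forward; pixel columns grow to the right and rows downward; lengths in m; the calibration is good to about 2 mm. The wrist camera is an equidistant fisheye: a pixel r from the principal point sees the ray r / f radians off the axis. A picture is of the moment at which its call begins: read the wrist's pose just before it. camera_info takes no time and is no camera call; for the wrist camera it gives the pose at the moment of the call.
A pose or a line that the arm cannot do raises r.MotionError and nothing moves.
- r.close_job(): hands the job in, once; it reports no verdict.
Trained networks look in the newest picture that a camera, given by its name, has taken for a name from the list of things; names that differ only in an ending like _2 or _b are one class to them, and where a whole thing is asked for, a point or a joint stands for the part that bears it (a point fixed in the world has none). Each returns a list of dicts, best first, with "conf" (0 to 1); they miss things now and then, are a little off and sometimes report something else, mostly with a low value. They report only what shows in the picture. A call takes as long as a camera call.
- finder.masks_of(camera, thing): "mask" (384x512 bool, what is visible of it) and "extent" ([centre column, centre row, width, height] in pixels, round what is visible of it).
Readings, each from a call of its own:
- r.read_time_s(): time.
- r.read_joint_positions(): joint angles.
- r.read_qvel(): joint speeds.
- r.read_joint_efforts(): joint torques, N m.
- r.read_tcp_pos(): TCP position.
- r.read_tool_rot(): TCP orientation.
- r.read_force(): force on the tool from outside, world axes, zero at the start.
- r.read_ft_torque(): the same for the moment, N m.
- r.read_grip_width(): finger opening in m.
Only numpy, scipy, OpenCV 4.12 (cv2) and the standard library are available. Lean on these libraries where they do the work, as an engineer would, in place of code of your own. Each camera call takes 0.05 s, during which the arm holds its last target. There are 200 camera calls.

### The job

The steel flan cup is stuck in the larger cup of the marble cup stand: break it loose, draw it straight up until it is clear, without lifting or tipping the stand. Then lower it gently on to the floor of the paella pan, upright, beside the flan cup already there and not touching it, and let go only once it is down. Leave everything else where it stands.

Things in the scene. Friction and masses are not known exactly. Their poses are not given: they have to be found in the camera images.
- cup_mid (a point): Flan cup to free: plain steel, round, open top, 60 mm outside diameter, 90 mm high, wall 2.5 mm, sides straight but for the lowest 14 mm (bottom 50 mm across), about 0.12 kg. Point: its centre, 45 mm below the rim; z up. At the start its top 38 mm show above the stand's rim; springy ribs hold it by 3 to 6 N, less than the stand's weight, until raised about 40 mm. Clear of the stand when raised 52 mm.
- stand: Cup stand: round marble block 100 mm across, 56 mm high, with a larger steel cup fixed in it, whose rim (74 mm across) is its top, 66 mm above the table. Loose, 0.85 kg, held down by its weight only. Origin at the centre of its underside, z up. It is in one of three places on the robot's left; mortar and jar are in the others.
- pan: Paella pan, steel, round: flat floor 5 mm thick and about 234 mm across inside, flaring sides to a rim 280 mm across and 42 mm high, two loop handles along its own +y and -y, reaching 176 mm from the centre. Loose, 1.3 kg. Origin at the centre of its underside, on the table; z up.
- cup2_mid (a point): A second, identical flan cup (60 mm across, 90 mm high), which already stands on the pan's floor about 55 mm off the pan's centre, on any side. The point is its centre, half-way up; z up.
- mortar: White ceramic mortar, 110 mm across, 75 mm high, its pestle fixed in it and leaning out to 111 mm high. A bystander. Origin at the centre of its underside, z up.
- jar: Glass jar of grey tint with a twist cap, 76 mm across, 125 mm high. A bystander. Origin at the centre of its underside, z up.

How it is judged:
On the way, in this order (a step that is already met when the one before it is completed fails the run):
1. the cup is drawn straight up, upright, clear of the stand (z of cup_mid in the frame of stand above 0.114 m and horizontal distance between cup_mid and stand below 0.06 m and angle between cup_mid's own z axis and vertical below 0.3 rad and angle between stand's own z axis and vertical below 0.1 rad), for 0.05 s.
2. the cup, still held, is lowered to within 12 mm of the pan's floor (z of cup_mid in the frame of pan between 0.04 and 0.062 m and horizontal distance between cup_mid and pan below 0.095 m and contact force between the fingers and cup above 0.5 N), for 0.04 s.
At the end, for the whole second after the job is handed in: The freed cup rests upright (0.1 rad) on the pan floor, centre within 95 mm of the pan's, height within 6 mm, centres of the two cups over 61.5 mm apart. Stand, pan, second cup, mortar and jar are upright (0.1 rad) and within 50 mm of their starts (horizontal distance between cup_mid and pan below 0.095 m and z of cup_mid in the frame of pan between 0.044 and 0.056 m and angle between each of cup_mid, stand, pan, cup2_mid, mortar, jar's own z axis and vertical below 0.1 rad and horizontal distance between cup_mid and cup2_mid above 0.0615 m and linear speed of cup below 0.02 m/s and distance of each of stand, pan, cup2_mid, mortar, jar from where it was at the start of the episode below 0.05 m); the robot touches nothing.
It fails at once if the stand is lifted more than 20 mm or tipped more than 0.3 rad (height (world z) of stand above 0.02 m or angle between stand's own z axis and vertical above 0.3 rad).
It fails at once if the second cup, the mortar or the jar is knocked over (angle between any of cup2_mid, mortar, jar's own z axis and vertical above 0.5 rad).
It also fails if it takes over 43 s, if anything falls off the work surface, if the arm or the gripper's body presses on something with over 40 N, if the wrist force passes 120 N, or if a joint passes its speed limit or range.

## Working session

There is one attempt and no reset: what is moved stays moved. The work goes in short steps, each a Python script; the robot and the scene stay as the last script left them, time stands still between calls to the robot, and variables do not carry over. Pictures are saved under pics/ and viewed, about 8 in all and at most 12, crops included, and the job is handed in when it is done.

```bash
mkdir -p pics; cat > h.py <<'E'
import numpy as np, cv2
from bench import r, eyes, finder
def cloud(cam):
    T0=eyes.camera_info(cam); rgb,d=eyes.read_camera(cam)
    K,T=T0["K"],T0["T"]; v,u=np.mgrid[:384,:512]
    x=(u-K[0,2])/K[0,0]; y=(v-K[1,2])/K[1,1]
    if cam=="wrist":
        th=np.hypot(x,y); s=np.where(th>1e-6,np.tan(np.minimum(th,1.5))/np.maximum(th,1e-6),1); x=x*s;y=y*s
    P=np.stack([x*d,y*d,d],-1)@T[:3,:3].T+T[:3,3]
    P[d<=0]=np.nan
    return rgb,d,P
def circ(p):
    A=np.c_[2*p,np.ones(len(p))]; c=np.linalg.lstsq(A,(p**2).sum(1),rcond=None)[0]
    return c[:2],np.sqrt(c[2]+c[0]**2+c[1]**2)
E
python3 - <<'E'
from h import *
ims=[]
for c in ("top","side"):
    rgb,d,P=cloud(c); ims.append(rgb); i=eyes.camera_info(c); print(c,i["T"].round(3).tolist())
    for t in ("cup_mid","stand","pan","mortar","jar"):
        for m in finder.masks_of(c,t)[:3]:
            q=P[m["mask"]]; q=q[~np.isnan(q[:,0])]
            if len(q)<5: print(t,m["conf"],"few");continue
            print(t,round(m["conf"],2),np.round(m["extent"]),len(q),"med",np.median(q,0).round(3),"lo",np.percentile(q,2,0).round(3),"hi",np.percentile(q,98,0).round(3))
cv2.imwrite("pics/a.png",cv2.resize(np.vstack(ims)[:,:,::-1],(400,600)) if 0 else np.hstack(ims)[:,:,::-1][:, :])
im=cv2.imread("pics/a.png"); cv2.imwrite("pics/a.png",cv2.resize(im,(800,300)))
cv2.imwrite("pics/top.png",ims[0][:,:,::-1])
print(r.read_time_s(),r.read_tool_rot())
E
```

```text
top [[0.023, -0.998, 0.062, 0.505], [-1.0, -0.022, 0.014, 0.031], [-0.012, -0.062, -0.998, 0.96], [0.0, 0.0, 0.0, 1.0]]
cup_mid 0.86 [209. 162.  31.  26.] 625 med [0.632 0.159 0.043] lo [0.598 0.124 0.016] hi [0.655 0.181 0.106]
stand 0.71 [209. 164.  40.  45.] 711 med [0.611 0.139 0.056] lo [0.579 0.105 0.015] hi [0.672 0.197 0.068]
stand 0.61 [201. 224.  48.  47.] 1834 med [0.478 0.17  0.053] lo [0.431 0.116 0.014] hi [0.529 0.212 0.108]
pan 0.84 [366. 208. 141. 119.] 10275 med [ 0.523 -0.23   0.006] lo [ 0.406 -0.347  0.002] hi [ 0.658 -0.087  0.045]
mortar 0.96 [202. 225.  52.  51.] 1891 med [0.478 0.171 0.052] lo [0.429 0.116 0.002] hi [0.529 0.215 0.108]
side [[-0.995, -0.077, 0.059, 0.5], [-0.095, 0.655, -0.75, 0.658], [0.019, -0.752, -0.659, 0.636], [0.0, 0.0, 0.0, 1.0]]
cup_mid 0.62 [210. 236.  33.  38.] 1152 med [0.625 0.151 0.082] lo [0.595 0.122 0.05 ] hi [0.651 0.181 0.104]
stand 0.9 [212. 257.  55.  51.] 1685 med [0.613 0.186 0.052] lo [0.576 0.128 0.001] hi [0.668 0.2   0.065]
pan 0.67 [274. 147. 109.  78.] 5197 med [ 0.513 -0.231  0.006] lo [ 0.402 -0.353  0.001] hi [ 0.657 -0.075  0.049]
jar 0.96 [243. 338.  48.  85.] 3577 med [0.539 0.355 0.102] lo [0.506 0.306 0.01 ] hi [0.573 0.37  0.125]
0.6 [-2.59992376e+00 -1.76347841e+00 -1.09932130e-04]
```

View pics/a.png

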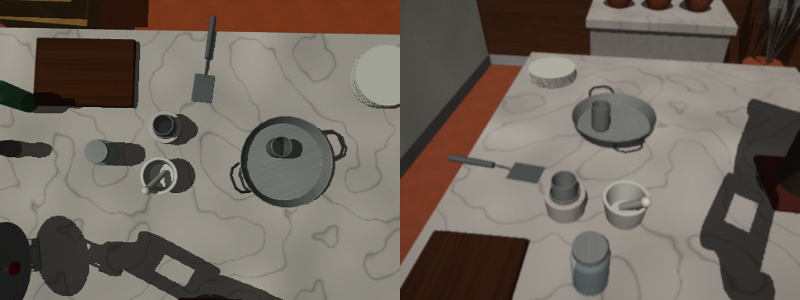

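The top view shows the cup in the stand at about (165,127) in the composite, with the mortar at (158,177), the jar at (97,152), and the pan at (288,160) with cup 2 at (281,147). The networks agree with this. Next I fit circles to the rims.

```bash
python3 - <<'E'
from h import *
for c in ("top","side"):
    rgb,d,P=cloud(c); x,y,z=P[...,0],P[...,1],P[...,2]
    def fit(n,x0,y0,R,z0,z1):
        m=(np.hypot(x-x0,y-y0)<R)&(z>z0)&(z<z1); p=P[m]
        if len(p)<8: print(c,n,len(p)); return
        h=cv2.convexHull((p[:,:2]*1000).astype(np.float32))[:,0]/1000
        (a,b),rr=cv2.minEnclosingCircle((h*1000).astype(np.float32))
        print(c,n,len(p),"hull",*[np.round(k,4) for k in circ(h.astype(float))],"enc",np.round([a,b,rr],1),"ztop",np.percentile(p[:,2],95).round(4))
    fit("cup rim",.625,.152,.06,.097,.112)
    fit("stand rim",.625,.152,.07,.058,.072)
    fit("pan rim",.53,-.22,.18,.036,.05)
    fit("pan floor",.53,-.22,.18,.001,.01)
    fit("cup2 rim",.53,-.22,.1,.088,.105)
E
```

```text
top cup rim 120 hull [0.627  0.1529] 0.0294 enc [627.1 153.   29.8] ztop 0.1071
top stand rim 231 hull [0.6268 0.1531] 0.0478 enc [627.2 152.8  48.7] ztop 0.0693
top pan rim 1212 hull [ 0.532  -0.2148] 0.1487 enc [ 536.1 -210.   172.3] ztop 0.0477
top pan floor 9040 hull [ 0.53   -0.2201] 0.1793 enc [ 530.  -220.   179.9] ztop 0.0082
top cup2 rim 128 hull [ 0.573 -0.187] 0.0294 enc [ 573.4 -187.1   30.1] ztop 0.0974
side cup rim 232 hull [0.6239 0.1516] 0.0297 enc [623.2 151.1  30.9] ztop 0.1037
side stand rim 458 hull [0.6237 0.1547] 0.0353 enc [624.1 152.4  37. ] ztop 0.0709
side pan rim 793 hull [ 0.5269 -0.21  ] 0.1497 enc [ 527.4 -217.5  176.5] ztop 0.0487
side pan floor 3045 hull [ 0.5321 -0.2002] 0.1661 enc [ 530.1 -217.3  177.2] ztop 0.0071
side cup2 rim 129 hull [ 0.5696 -0.1891] 0.0305 enc [ 570.7 -189.4   31.9] ztop 0.0947
```

```bash
cat >> h.py <<'E'
from scipy.spatial.transform import Rotation as Ro
def down(a):
    x=np.array([np.cos(a),np.sin(a),0]); z=np.array([0,0,-1.]); return Ro.from_matrix(np.c_[x,np.cross(z,x),z]).as_rotvec()
YAW=np.arctan2(.81,-.59)
E
python3 - <<'E'
from h import *
for a in (YAW,YAW-np.pi):
    print(a,[None if q is None else np.round(q,2) for q in (r.inverse_kinematics(p,down(a)) for p in ([.626,.152,.18],[.626,.152,.075],[.495,-.245,.2],[.495,-.245,.066]))])
js=[r.inverse_kinematics([.626,.152,.18],down(a)) for a in (YAW,YAW-np.pi)]
k=min((0,1),key=lambda k:9 if js[k] is None else abs(js[k][5]))
a=(YAW,YAW-np.pi)[k]; print("use",a)
r.movep([.626,.152,.18],down(a))
rgb,d,P=cloud("wrist"); cv2.imwrite("pics/w.png",rgb[:,:,::-1])
z=P[...,2]; m=(np.hypot(P[...,0]-.626,P[...,1]-.152)<.05)&(z>.096)&(z<.112)
p=P[m]; print(len(p)); 
if len(p)>8:
    h=cv2.convexHull((p[:,:2]*1000).astype(np.float32))[:,0]/1000
    print(circ(h.astype(float)),np.percentile(p[:,2],[5,50,95]))
print(r.read_time_s(),r.read_tcp_pos(),r.read_grip_width(),r.read_force())
E
```

```text
2.2003262887940225 [array([ 0.12,  0.27,  1.48, -0.  ,  1.39, -2.08]), array([ 0.12,  0.36,  1.57, -0.  ,  1.21, -2.08]), None, None]
-0.9412663647957706 [array([ 0.12,  0.27,  1.48, -0.  ,  1.39,  1.06]), array([ 0.12,  0.36,  1.57, -0.  ,  1.21,  1.06]), array([-0.6 ,  0.04,  1.7 , -0.  ,  1.4 ,  0.34]), array([-0.6 ,  0.17,  1.83, -0.  ,  1.15,  0.34])]
use -0.9412663647957706
702
(array([0.62527923, 0.1509242 ]), np.float64(0.02953160813287663)) [0.09719099 0.10401099 0.1054889 ]
2.8417 [0.62568032 0.15314694 0.18004469] 0.0865816644666794 [ 0.40626437 -0.70618203 -0.00952568]
```

View pics/w.png

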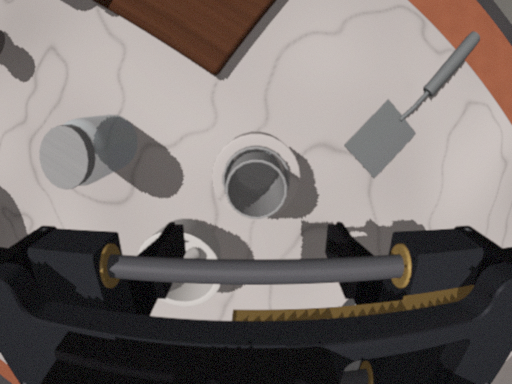

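The wrist view shows the cup upright at (256,185), with clear room on both finger sides. Its fit agrees within 2 mm, so I descend, grip and break it loose slowly.

```bash
python3 - <<'E'
from h import *
p=np.array([.6255,.1518])
print(r.servo_line([*p,.078],vel=.08,f_stop=8), r.read_tcp_pos(), r.read_force())
r.gripper_to(.05); print("w",r.read_grip_width(),r.read_force(),r.read_tcp_pos(),r.read_time_s())
E
```

```text
False [0.62611067 0.15189591 0.0788468 ] [-0.51325057 -0.19350977 -0.1004585 ]
w 0.05060738612342707 [-0.05656878 -0.27630185  0.56275148] [0.62548942 0.15180081 0.07794716] 5.1667
```

Width reads 50.6 mm, where a 60 mm cup should stop the fingers at about 60 mm. I look before lifting.

```bash
python3 - <<'E'
from h import *
s,_,P=cloud("side"); w,_=eyes.read_camera("wrist")
cv2.imwrite("pics/b.png",np.hstack([cv2.resize(s[190:310,130:290],(400,300)),cv2.resize(w,(400,300))])[:,:,::-1])
for c in("side","wrist"):
  for m in finder.masks_of(c,"cup_mid")[:2]: print(c,m["conf"],m["extent"])
print(r.read_grip_width())
E
```

```text
side 0.95 [210.7, 238.2, 34.4, 34.6]
wrist 0.89 [257.0, 214.8, 91.8, 92.3]
0.05011026549851956
```

View pics/b.png

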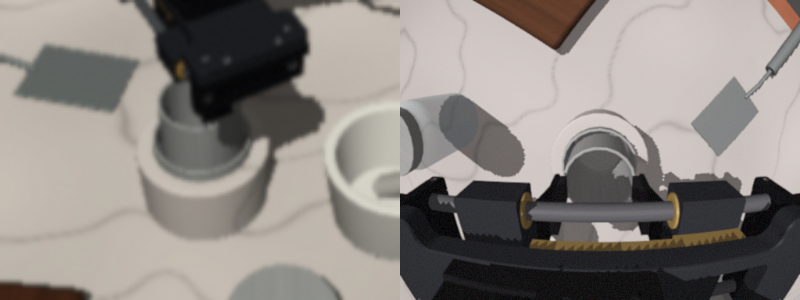

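The fingers seem to sit on a chord of the cup, off-centre towards the robot; the cup at (600,175) is ahead of the finger line. I check the depth data to see how far each is off.

```bash
python3 - <<'E'
from h import *
a=-.94127; ex=np.array([np.cos(a),np.sin(a)]); ey=np.array([.81,.59])/np.hypot(.81,.59)
print("tcp",r.read_tcp_pos(),Ro.from_rotvec(r.read_tool_rot()).as_matrix().round(3).tolist())
for c in ("wrist","side","top"):
    rgb,d,P=cloud(c); mk=finder.masks_of(c,"cup_mid"); 
    z=P[...,2]; dd=np.hypot(P[...,0]-.626,P[...,1]-.152)
    for m in mk[:2]:
        q=P[m["mask"]&(z>.097)&(z<.112)&(dd<.08)]
        if len(q)>10:
            h=cv2.convexHull((q[:,:2]*1000).astype(np.float32))[:,0].astype(float)/1000
            print(c,"cup rim",len(q),[np.round(v,4) for v in circ(h)])
    g=(rgb.max(-1)<60)&(dd<.07)&(z>.075)&(z<.125)
    q=P[g]; 
    if len(q)>10:
        l=q[:,:2]-[.6255,.1518]; u,v=l@ex,l@ey
        for lo,hi in((.075,.09),(.09,.11),(.11,.125)):
            s=(q[:,2]>lo)&(q[:,2]<hi)
            for n,t in(("x-",u<-.02),("x+",u>.02)):
                k=s&t
                if k.sum()>5: print(c,n,lo,k.sum(),"u",np.percentile(u[k],[5,95]).round(3),"v",np.percentile(v[k],[5,95]).round(3))
print(r.read_grip_width(),r.read_time_s())
E
```

```text
tcp [0.62548756 0.15181807 0.07797001] [[0.589, -0.808, -0.0], [-0.808, -0.589, 0.0], [-0.0, 0.0, -1.0]]
wrist cup rim 1026 [array([0.6257, 0.1512]), np.float64(0.0293)]
wrist x- 0.11 161 u [-0.031 -0.024] v [-0.006  0.011]
wrist x+ 0.11 167 u [0.026 0.034] v [-0.007  0.011]
side cup rim 137 [array([0.624 , 0.1528]), np.float64(0.0291)]
side x- 0.075 36 u [-0.03  -0.022] v [-0.022 -0.005]
side x+ 0.075 6 u [0.02  0.022] v [0.014 0.016]
side x- 0.09 53 u [-0.03  -0.022] v [-0.022 -0.004]
side x- 0.11 46 u [-0.035 -0.033] v [-0.01  0.01]
0.04994937273326698 5.6667
```

```bash
python3 - <<'E'
from h import *
a=-.94127; ex=np.array([np.cos(a),np.sin(a),0]); ey=np.array([.808,.589,0])
i=eyes.camera_info("side"); K,T=i["K"],i["T"]; Ti=np.linalg.inv(T)
rgb,d,P=cloud("side")
x0,y0,s=180,200,10
im=cv2.resize(rgb[y0:y0+60,x0:x0+75][:,:,::-1],None,fx=s,fy=s,interpolation=0).copy()
c=np.array([.6255,.1518,0])
def pt(u,v,z,col):
    q=Ti[:3,:3]@(c+ex*u+ey*v+[0,0,z])+Ti[:3,3]; q=K@q; q=q[:2]/q[2]
    cv2.circle(im,(int((q[0]-x0+.5)*s),int((q[1]-y0+.5)*s)),4,col,-1)
for v in(-.0095,.0095):
    for z in(.078,.097): 
        pt(-.025,v,z,(0,0,255)); pt(-.040,v,z,(0,255,255)); pt(.025,v,z,(0,255,0))
for t in np.linspace(0,6.28,40): pt(.03*np.cos(t),.03*np.sin(t),.104,(255,0,0)); pt(.037*np.cos(t),.037*np.sin(t),.066,(255,0,255))
cv2.imwrite("pics/c.png",im)
for rr in range(228,246,3): print(rr,[f"{P[rr,cc,2]*1000:.0f}" for cc in range(196,232,3)])
E
```

```text
228 ['95', '89', '80', '78', 'nan', '199', '197', '192', '193', '190', '186', '184']
231 ['88', '80', '75', '72', '194', '193', '190', '187', 'nan', '83', '52', '-0']
234 ['81', '72', '67', '63', '188', '186', '184', '120', '117', '102', '88', '56']
237 ['103', '65', '59', '57', '54', '118', '116', '55', '103', '97', '83', '56']
240 ['94', '100', '102', '102', '45', '104', '105', '103', '97', '91', '76', '65']
243 ['86', '93', '96', '97', '99', '97', '97', '93', '89', '83', '67', '66']
```

View pics/c.png

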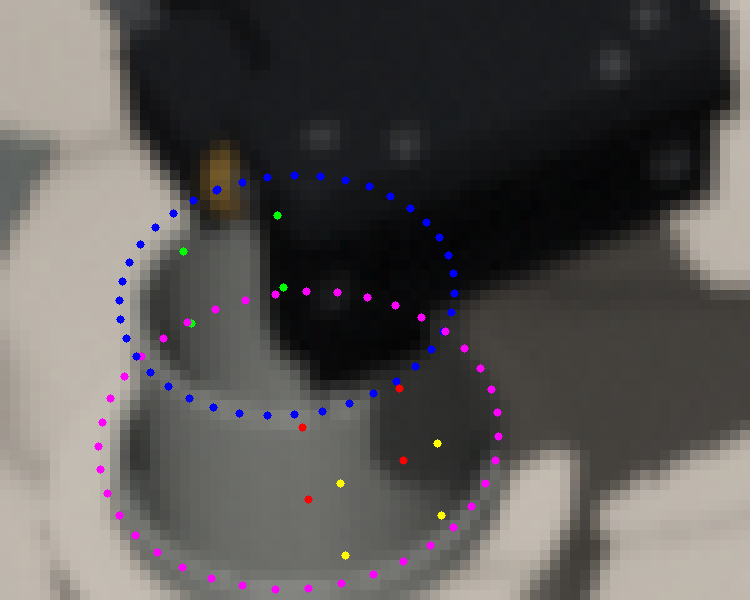

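The projection shows it. The real fingertips end at z≈0.116 (pixel about (213,238)) while the TCP reads 0.078, so the reported TCP lies about 38 mm beyond the real tips and the fingers closed above the cup. The cup is untouched. I open, confirm the offset with the wrist depth, and descend with it corrected.

```bash
python3 - <<'E'
from h import *
r.gripper_to(.087)
rgb,d,P=cloud("wrist"); a=-.94127; ex=np.array([np.cos(a),np.sin(a)]); ey=np.array([.808,.589])
l=P[...,:2]-[.6255,.1518]; u,v=l@ex,l@ey; z=P[...,2]
for s in(-1,1):
    k=(s*u>.038)&(s*u<.065)&(np.abs(v)<.015)&(z>.072)&(z<.15); print(s,k.sum(),np.percentile(z[k],[1,5,25,50]).round(4) if k.sum() else "", np.percentile(u[k],[2,98]).round(3), np.percentile(v[k],[2,98]).round(3))
print(r.read_tcp_pos(),r.read_grip_width())
st=r.servo_line([.6255,.1518,.040],vel=.06,f_stop=6); print(st,r.read_tcp_pos(),r.read_force())
if not st:
    r.gripper_to(.05); print("w",r.read_grip_width(),r.read_force())
print(r.read_time_s())
s=eyes.read_camera("side")[0]
cv2.imwrite("pics/d.png",cv2.resize(s[190:290,140:270][:,:,::-1],(520,400)))
E
```

```text
-1 843 [0.1151 0.1168 0.1238 0.1324] [-0.052 -0.042] [-0.007  0.011]
1 845 [0.1151 0.1166 0.1238 0.1324] [0.044 0.054] [-0.007  0.011]
[0.62549456 0.15177825 0.07798498] 0.08713096638982445
False [0.62572921 0.15185097 0.04015787] [-0.54187777 -0.28700474  0.93860948]
w 0.05934708501862244 [-1.34206755  0.82804256  2.33360819]
8.05
```

View pics/d.png

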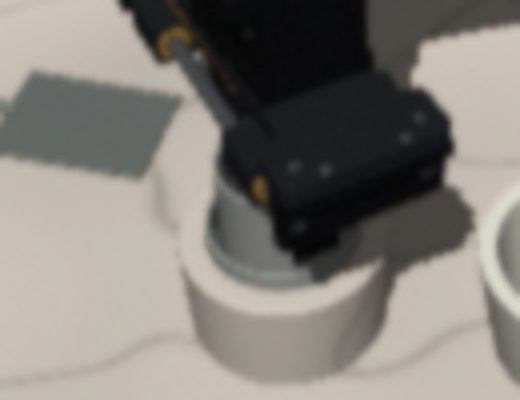

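Gripped: the width is 59.3 mm and the finger lies alongside the cup wall at about (315,235) in the crop. The wrist depth puts the tip offset at 37 mm. Now a slow straight pull.

```bash
python3 - <<'E'
from h import *
for dz in (.01,.025,.045,.07,.09):
    r.servo_line([.6255,.1518,.040+dz],vel=.04 if dz<.05 else .06); print(dz,r.read_force().round(2),r.read_grip_width().round(4))
r.wait(.1)
rgb,d,P=cloud("side"); z=P[...,2]; dd=np.hypot(P[...,0]-.626,P[...,1]-.152)
for n,m in(("stand rim",(dd<.06)&(z>.06)&(z<.073)),):
    h=cv2.convexHull((P[m][:,:2]*1000).astype(np.float32))[:,0].astype(float)/1000; print(n,m.sum(),circ(h),P[m][:,2].max())
for t in("cup_mid","stand"):
    for m in finder.masks_of("side",t)[:2]:
        q=P[m["mask"]]; print(t,m["conf"],np.nanpercentile(q,[2,50,98],axis=0).round(3).tolist())
cv2.imwrite("pics/e.png",cv2.resize(rgb[150:300,130:330][:,:,::-1],(600,450)))
print(r.read_time_s())
E
```

```text
Traceback (most recent call last):
AttributeError: 'float' object has no attribute 'round'
```

```bash
python3 - <<'E'
from h import *
print(r.read_force(),r.read_grip_width())
for dz in (.025,.045,.07,.09):
    r.servo_line([.6255,.1518,.040+dz],vel=.04 if dz<.05 else .06); print(dz,np.round(r.read_force(),2),r.read_grip_width())
r.wait(.1)
rgb,d,P=cloud("side"); z=P[...,2]; dd=np.hypot(P[...,0]-.626,P[...,1]-.152)
for n,m in(("stand rim",(dd<.06)&(z>.06)&(z<.073)),):
    h=cv2.convexHull((P[m][:,:2]*1000).astype(np.float32))[:,0].astype(float)/1000; print(n,m.sum(),circ(h),P[m][:,2].max())
for t in("cup_mid","stand"):
    for m in finder.masks_of("side",t)[:2]:
        q=P[m["mask"]]; print(t,m["conf"],np.nanpercentile(q,[2,50,98],axis=0).round(3).tolist())
cv2.imwrite("pics/e.png",cv2.resize(rgb[150:300,130:330][:,:,::-1],(600,450)))
print(r.read_time_s())
E
```

```text
[-1.47863433  1.03598984  0.03164949] 0.05918706225689317
0.025 [-1.74  1.08  2.55] 0.05932437465776042
0.045 [-0.13 -0.38  0.06] 0.05962138644203501
0.07 [-0.14  1.12 -0.79] 0.058538656153489674
0.09 [-1.2  -0.42 -0.49] 0.05939767157794222
stand rim 179 (array([0.62390479, 0.15207371]), np.float64(0.03679629235672952)) 0.06777913309485772
cup_mid 0.82 [[0.595, 0.133, 0.107], [0.625, 0.177, 0.146], [0.65, 0.181, 0.192]]
stand 0.67 [[0.577, 0.116, 0.001], [0.62, 0.175, 0.043], [0.668, 0.2, 0.065]]
10.975
```

View pics/e.png

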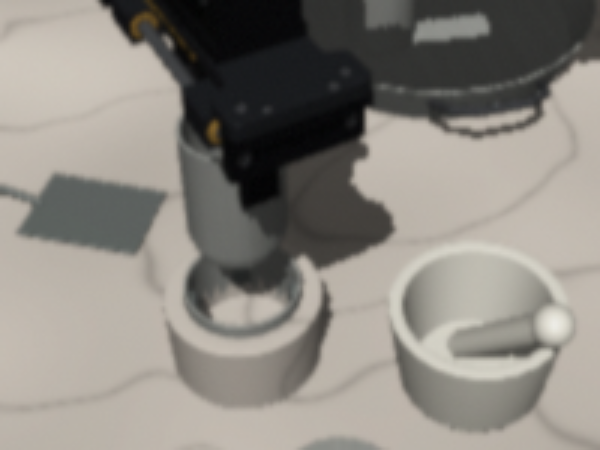

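The image shows the cup hanging upright at (230,190), clear of the stand at (245,330), which has not moved. The rim is at z≈0.193, so the bottom is at about 0.103. Next I carry it over the pan and lower it.

```bash
python3 - <<'E'
from h import *
r.servo_line([.6255,.1518,.165],vel=.1)
r.servo_line([.495,-.245,.165],vel=.2)
r.wait(.2); print(r.read_time_s(),r.read_grip_width(),r.read_force())
for c in("wrist","top","side"):
    rgb,d,P=cloud(c); x,y,z=P[...,0],P[...,1],P[...,2]
    for n,x0,y0,R,z0,z1 in(("cup2",.572,-.188,.045,.085,.105),("held",.495,-.245,.05,.215,.24)):
        m=(np.hypot(x-x0,y-y0)<R)&(z>z0)&(z<z1)&(rgb.max(-1)>45); 
        if m.sum()>20:
            h=cv2.convexHull((P[m][:,:2]*1000).astype(np.float32))[:,0].astype(float)/1000; print(c,n,m.sum(),circ(h),np.percentile(z[m],95))
    if c=="side": S=rgb
    if c=="wrist": W=rgb
cv2.imwrite("pics/f.png",np.hstack([cv2.resize(S[60:240,190:430],(400,300)),cv2.resize(W,(400,300))])[:,:,::-1])
E
```

```text
13.9167 0.05940888454943799 [-0.46367477  0.35990581 -0.42508742]
wrist cup2 745 (array([ 0.57117781, -0.18993849]), np.float64(0.0297538843144614)) 0.09670718167436507
wrist held 3113 (array([ 0.49479338, -0.24375678]), np.float64(0.03203082196433201)) 0.23006090789292344
top cup2 145 (array([ 0.57310371, -0.1870541 ]), np.float64(0.02953037133442885)) 0.09722106035906344
top held 45 (array([ 0.50370068, -0.24432286]), np.float64(0.026335693169909444)) 0.23047434858073007
side cup2 180 (array([ 0.56995674, -0.18912204]), np.float64(0.030033558986322276)) 0.0943604884224445
side held 143 (array([ 0.48917581, -0.24732118]), np.float64(0.036991820167686026)) 0.2282873105821383
```

View pics/f.png

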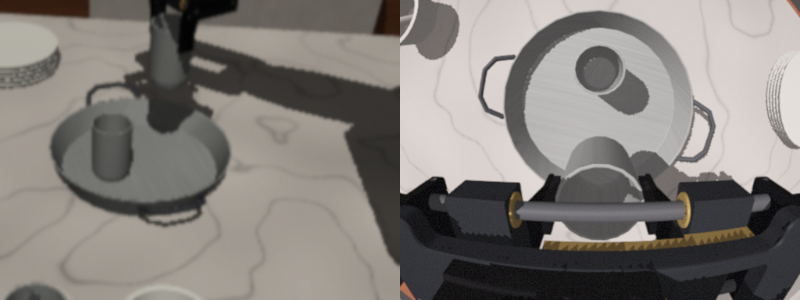

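The picture shows the cup held upright beside cup 2, which is at (600,70) in the wrist half, about 96 mm away. Both stay inside the pan. I lower with a force stop.

```bash
python3 - <<'E'
from h import *
r.servo_line([.495,-.245,.050],vel=.12); r.wait(.2)
s=r.servo_line([.495,-.245,.026],vel=.015,f_stop=3); print(s,r.read_tcp_pos(),r.read_force(),r.read_time_s())
rgb,d,P=cloud("wrist"); x,y,z=P[...,0],P[...,1],P[...,2]
m=(np.hypot(x-.495,y+.245)<.035)&(z>.08)&(z<.11)&(rgb.max(-1)>45); print("rim",m.sum(),np.percentile(z[m],[50,95]))
E
```

```text
True [ 0.49490292 -0.24496893  0.03117112] [-0.83908203  0.74801711  4.6648239 ] 16.525
rim 3186 [0.09226878 0.0962754 ]
```

Contact came at TCP z 0.0312, as predicted, with the rim at 0.095. Release, withdraw straight up and check.

```bash
python3 - <<'E'
from h import *
r.wait(.3); r.gripper_to(.086); print(r.read_grip_width())
r.servo_line([.495,-.245,.19],vel=.1); r.wait(.3)
for c in("wrist","side","top"):
    rgb,d,P=cloud(c); x,y,z=P[...,0],P[...,1],P[...,2]
    for n,x0,y0,R,z0,z1 in(("cup2",.572,-.188,.042,.085,.105),("cup",.495,-.245,.042,.085,.105),("stand",.625,.152,.06,.06,.073)):
        m=(np.hypot(x-x0,y-y0)<R)&(z>z0)&(z<z1)
        if m.sum()>20:
            h=cv2.convexHull((P[m][:,:2]*1000).astype(np.float32))[:,0].astype(float)/1000; print(c,n,m.sum(),*circ(h),np.percentile(z[m],95))
    for t in("pan","mortar","jar"):
        for q in finder.masks_of(c,t)[:1]: print(c,t,q["conf"],np.round(q["extent"]))
    if c=="side": S=rgb
    if c=="wrist": W=rgb
cv2.imwrite("pics/g.png",np.hstack([cv2.resize(S,(400,300)),cv2.resize(W,(400,300))])[:,:,::-1])
print(r.read_time_s(),r.read_tcp_pos())
E
```

```text
0.08594621241643956
wrist cup2 622 [ 0.57112422 -0.18989934] 0.029654993852754073 0.09673615009615315
wrist cup 653 [ 0.49473063 -0.24600863] 0.02950413655087429 0.09656399792910822
wrist pan 0.75 [254. 132. 283. 226.]
wrist mortar 0.88 [28. 31. 53. 61.]
side cup2 182 [ 0.5699886  -0.18879191] 0.03033316297046469 0.09421523962726287
side cup 169 [ 0.49336122 -0.24522321] 0.030014530866216145 0.09442482715367861
side stand 235 [0.62407817 0.15161373] 0.03681326559991424 0.06615457370831927
side mortar 0.97 [292. 261.  64.  66.]
side jar 0.98 [242. 339.  47.  84.]
top cup2 147 [ 0.57312662 -0.18706004] 0.029521449128137145 0.096831639905535
top cup 96 [ 0.49666568 -0.24301324] 0.029475440134104365 0.09719549951806553
top stand 130 [0.6288138  0.15297932] 0.038815670121044414 0.06907572267433305
top pan 0.67 [367. 206. 139. 116.]
top mortar 0.85 [203. 226.  50.  52.]
top jar 0.74 [130. 196.  47.  32.]
20.2917 [ 0.49501194 -0.24499278  0.19003457]
```

View pics/g.png

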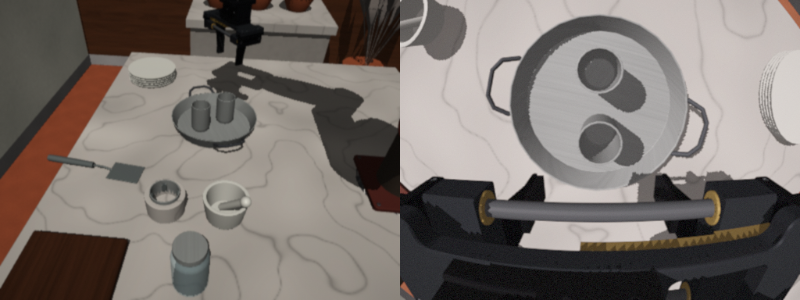

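Both cups stand upright in the pan at (600,70) and (601,142) in the wrist half, about 95 mm apart. The stand, mortar and jar are where they were and the gripper is clear.

```bash
python3 -c "
from h import *
r.close_job()"
```

```text
the job is handed in; nothing more can be done
```

The steel flan cup is out of the stand and standing on the pan floor. I handed the job in at about 20 s of the 43 s allowed; no verdict is reported.

**What I did:** I gripped the cup from outside, with the jaws closed at 59.3 mm, and drew it slowly straight up. I carried it over the pan and lowered it until a light contact stopped the motion. Only then did I let go and withdraw straight up.

**What went wrong:** The first grasp closed on air. The reported TCP lies about 37 mm beyond the real fingertips, against the description. I saw this in the grip width and the camera depth before lifting anything, and corrected every later height for it. The first lift script also stopped early on a print error, after raising the cup 10 mm; I finished the lift in the next run.

**Last checks:**

| Item | Result |
|---|---|
| Freed cup | upright, rim at about 95 mm, as the second cup's, about 44 mm from the pan centre |
| Distance between the two cups | about 95 mm (needs over 61.5 mm) |
| Second cup | within 1 mm of its start |
| Stand | within 1 mm in the side camera, 2 mm in the top camera |
| Pan, mortar | top-camera outlines within 1–3 pixels of the start |
| Jar | looked undisturbed in the side view, but there was no outline in the first top-camera search to compare with |

The cameras differed from each other by 2 to 4 mm, which is far inside the margins. In the last search the networks missed the pan in the side view and the jar in the wrist view.

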